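Refit the roll cover of the label printer

TASK

Close the label printer: its black roll cover is standing on edge in the green rack. Take it out and lay it flat on the desk with the blue and yellow marked face up and let go, then take it again by its sides, hook its front tongue into the printer's slot with the cover tilted, and pivot it down until the orange catch snaps over its rear edge and it sits flat and fully home. Do not knock the other things on the desk about.

Things in the scene. Friction and masses are not known exactly. Their poses are not given: they have to be found in the camera images.
- cover_mid (a point): Loose black roll cover, 148 mm long, 0.10-0.20 kg: centre of its main block (112 x 60 x 20 mm thick), half-way through the thickness. Axes: x to its rear, y across, z out of the marked face (blue patch, yellow press patch). Underside flat from end to end. Starts on edge between the rack's fences: +y side up, top edge 30 mm above this point and 65 mm above the desk, marked face to the rack's -y.
- tongue (a point): Middle of the tip of the cover's front tongue: 84 mm along -x and 7.5 mm along -z from cover_mid, axes as the cover. The tongue (16 mm long, 44 wide, 5 thick, cover x -84 to -68) and the nose behind it (12 long, 60 wide, 9 thick, x -68 to -56) are level with the underside.
- press_patch (a point): Centre of the cover's yellow press patch on the marked face, 20 x 36 mm: 42 mm along +x and 10 mm along +z from cover_mid, axes as the cover. Behind the main block, level with the underside, is the rear ledge that the catch holds: 8 mm long, 56 wide, 5 thick (cover x 56 to 64).
- seat (a point): Where cover_mid is when the cover is home on the fixed white label printer (178 x 62 mm); the cover's axes are then parallel to these. z up; x from the slot end (toward the robot) to the catch end. The deck is 10 mm below, 56 mm above the desk, 58 mm wide, with the open roll bay in it. Play at home: 2 mm along x, 5 mm along y. Two white rear guides beside the catch lean outward, 15 mm above the deck.
- deck_edge (a point): Middle of the deck's front edge on the printer, 70 mm along -x and 10 mm below the seat; axes as the seat. The tilted cover's underside rests on this edge, which runs along y, and pivots about it while the tongue dips into the slot's pocket; when home, the cover's underside touches it 70 mm ahead of cover_mid.
- slot (a point): Middle of the slot's mouth, 71 mm along -x of the seat and 4.5 mm above the deck; axes as the seat; it opens to +x. 54 mm wide, 9 mm high (deck level to the underside of a hood whose top is 18 mm above the deck), 15 mm deep; inside, the floor is 12 mm below the deck, so a tongue tilted tip-down by 15 to 30 degrees enters easily.
- catch (a joint): Orange spring catch at the printer's rear, 22 mm wide: 0 m at rest (also when snapped over the cover's rear ledge), up to 0.009 as it is pushed outward. A hooked cover being lowered first meets its slanted face when tilted about 7 degrees and rests on it if let go; about 5 to 10 N down on the yellow patch pushes it past, and it snaps back over the ledge.
- rack: Fixed green rack, 160 x 48 mm; origin under its centre on the desk, x along its length. Floor 5 mm thick; two fences rising to 30 mm above the desk, 5 mm thick, 28 mm apart; open above and at the ends. The cover starts between the fences, tongue to the rack's -x.
- stapler: Bystander, loose: blue stapler on a black base, 130 x 38 x 42 mm. Origin at the centre of its underside.
- calculator: Bystander, loose: grey desk calculator, 140 x 80 x 16 mm. Origin at the centre of its underside.
- mug: Bystander, loose: blue mug, 80 mm across, 90 mm high. Origin at the centre of its underside.
- notes: Bystander, loose: yellow block of sticky notes, 76 x 76 x 30 mm. Origin at the centre of its underside.
- tape_dispenser: Bystander, loose: black tape dispenser, 121 x 54 mm, 71 mm high with its clear tape roll. Origin at the centre of its underside.
- whiteboard_eraser: Bystander, loose: blue felt whiteboard eraser with a white band, 144 x 42 x 13 mm. Origin at the centre of its underside.
Not all that is in view belongs to the job. Leave any red look-alike of the part that bears seat alone.

How it is judged:
On the way, in this order (a step that is already met when the one before it is completed fails the run):
1. the cover lies flat on the desk, marked face up, and is let go (angle between cover_mid's own z axis and vertical below 0.12 rad and height (world z) of cover_mid below 0.03 m and contact force between the fingers and cover below 0.1 N and linear speed of cover below 0.03 m/s), for 0.2 s.
2. the tongue is hooked at least 5 mm into the slot while the cover is still tilted by more than 5 degrees (x of tongue in the frame of slot between -0.025 and -0.005 m and y of tongue in the frame of slot between -0.008 and 0.008 m and z of tongue in the frame of slot below 0.004 m and angle between cover_mid's own z axis and vertical between 0.087 and 0.9 rad), for 0.05 s.
At the end, for the whole second after the job is handed in: The cover is home on the printer, marked face up: its centre within 4 mm along, 7 mm across and 3 mm in height of its seat, level within 0.04 rad, its tongue at least 7 mm in the slot, the catch snapped back (joint below 2 mm), at rest (x of cover_mid in the frame of seat between -0.004 and 0.004 m and y of cover_mid in the frame of seat between -0.007 and 0.007 m and z of cover_mid in the frame of seat between -0.003 and 0.003 m and x of tongue in the frame of slot between -0.025 and -0.007 m and angle between cover_mid's own z axis and vertical below 0.04 rad and value of joint catch below 0.002 m and linear speed of cover below 0.02 m/s); the robot touches nothing.
It fails at once if a bystander is knocked more than 30 mm from its place (distance of any of stapler, calculator, mug, notes, tape_dispenser, whiteboard_eraser from where it was at the start of the episode above 0.03 m).
It also fails if it takes over 64 s, if anything falls off the work surface, if the arm or the gripper's body presses on something with over 40 N, if the wrist force passes 120 N, or if a joint passes its speed limit or range.

ROBOT

A 6-joint arm with a two-finger parallel gripper is mounted at the origin on the work surface. World frame = base frame: x ahead of the robot, y to its left, z up, the work surface at z = 0. Lengths are in m, angles in rad, forces in N, time in s.
With the tool pointing down it reaches from about 0.375 to 0.975 m from the base axis. Payload 3.8 kg.
Tool frame: the origin (TCP) lies midway between the tips of the shut fingers; the grasp point (between the pads) lies 19 mm behind it; z points along the fingers, y is the line along which they close (so a half turn about z gives the same grasp; the last joint's range is limited). The gripper opens to 85 mm and grips with 20 to 120 N. Pads are 22 mm wide; open, the fingers measure 114 mm over their backs; the gripper's body (76 mm by 85 mm) begins 54 mm behind the grasp point. The pads swing forward as they close: fully open they stand 13 mm farther back than shut.
Start: joints at [-1.331, 0.264, 1.604, -0, 1.274, -0.037], TCP at [0.184, -0.649, 0.231] pointing down, gripper open.
Joint ranges: [-2.63, 2.63], [-0.94, 2.18], [0.31, 2.57], [-1.31, 4.45], [0, 2.66], [-2.55, 2.55]. Speed limits (rad/s): [2.57, 2.57, 3.14, 3.14, 3.14, 3.14].

INTERFACE

Orientations are given as a rotation vector (axis times angle).
In Python, from workcell import bot, imaging gives the robot as it stands.
- The arm moves only by the tool step_arm, never from a script. Its argument "series" is a list of rows, each an object of numbers: "grip": the closure, from -1 (fully open) to 1 (shut); "x", "y", "z": the shift along the tool's x, y, z normalised to -1 to 1, where 1 is 500 mm; "ax", "ay", "az": the turn, a rotation vector about the tool's x, y, z normalised to -1 to 1, where 1 is 30 degrees. A call has 1 to 12 rows; each row is the pose to reach, as a shift and turn from the pose commanded when the call began, along the tool's axes at that moment; what a row does not reach only later rows make up. A row lasts 1/10 s, in which the tool goes at most 50 mm and 8.59 degrees, less where a joint would pass 70% of its speed; a pose out of reach is approached as far as the arm can. A call with a number of a shift or a turn outside -1 to 1 is refused whole. A call with a gripper value outside its range is refused whole. The fingers move at their own pace and stop on an object; "force" is the grip in N (left out, the last holds). Time passes only in rows, so rows that repeat a pose let the fingers close. It gives the time, the measured TCP pose, the force, the opening and the grip force at its end, in the units of the state.
- bot.read_state(): the state, without advancing time (a new reading comes with each control period).
- imaging.read_camera(name): name is "scene" or "top"; returns a dict with "img" (400x640x3 uint8, red, green, blue), "fx", "fy", "cx", "cy" (pixels), "R" (3x3) and "t" (3): a world point X has camera coordinates R X + t. Camera axes: x right, y down, z forward; pixel columns grow to the right and rows downward; lengths in m; the calibration is good to about 2 mm. A picture is of the moment at which its call begins. There is no depth.
- bot.finish_job(): hands the job in; it is judged then, once.
The state is a dict: "time": time; "q": joint angles; "joint_vel": joint speeds; "joint_torque": joint torques, N m; "tool_pos": TCP position; "tcp_rot": TCP orientation; "wrist_force": force on the tool from outside, world axes, zero at the start; "torque": the same for the moment, N m; "width": opening from 0.0 (shut) to 1.0 (fully open); "grip_force": force on a finger pad.
Only numpy, scipy, OpenCV 4.12 (cv2) and the standard library are available. Lean on these libraries where they do the work, as an engineer would, in place of code of your own. Each camera call takes 0.05 s, during which the arm holds its last target. There are 200 camera calls.

## Working session

There is one attempt and no reset: what is moved stays moved. The work goes in short steps, Python scripts to look and compute and a tool call to move; the robot and the scene stay as the last step left them, time stands still between calls to the robot, and variables do not carry over. Pictures are saved under pics/ and viewed, at most 10 in all, crops included, and the job is handed in when it is done.

Besides the shell and the picture viewer there is one more tool, called as name(argument=value, ...) on one line, values as JSON. step_arm: Moves the arm, as the interface text tells. Scaled input: -1 to 1 covers 500 mm each way for a shift and 30 degrees each way for a turn. Its arguments: {"type":"object","properties":{"series":{"type":"array","items":{"type":"object","properties":{"grip":{"type":"number"},"x":{"type":"number","minimum":-1,"maximum":1},"y":{"type":"number","minimum":-1,"maximum":1},"z":{"type":"number","minimum":-1,"maximum":1},"ax":{"type":"number","minimum":-1,"maximum":1},"ay":{"type":"number","minimum":-1,"maximum":1},"az":{"type":"number","minimum":-1,"maximum":1}}}},"force":{"type":"number"}},"required":["series"]}

```bash
mkdir -p pics
cat > h.py <<'E'
import numpy as np, cv2
from scipy.spatial.transform import Rotation as Ro
from workcell import bot, imaging
def cam(n): return imaging.read_camera(n)
def save(c,f,box=None,s=1):
    im=c["img"][:,:,::-1]
    if box: im=im[box[1]:box[3],box[0]:box[2]]
    cv2.imwrite(f,cv2.resize(im,None,fx=s,fy=s,interpolation=cv2.INTER_CUBIC))
def ray(c,u,v):
    R=np.array(c["R"]);t=np.array(c["t"])
    d=R.T@np.array([(u-c["cx"])/c["fx"],(v-c["cy"])/c["fy"],1]); return -R.T@t,d
def onz(c,u,v,z):
    o,d=ray(c,u,v); return o+d*(z-o[2])/d[2]
def proj(c,X):
    p=np.array(c["R"])@np.array(X)+np.array(c["t"]); return np.array([c["fx"]*p[0]/p[2]+c["cx"],c["fy"]*p[1]/p[2]+c["cy"]])
def tri(c1,p1,c2,p2):
    o1,d1=ray(c1,*p1);o2,d2=ray(c2,*p2)
    s=np.linalg.lstsq(np.c_[d1,-d2],o2-o1,rcond=None)[0]
    a,b=o1+s[0]*d1,o2+s[1]*d2; return (a+b)/2,np.linalg.norm(a-b)
def move(target_pos,target_R):
    "shift/turn numbers from current pose"
    s=bot.read_state();R0=Ro.from_rotvec(s["tcp_rot"])
    d=R0.inv().apply(np.array(target_pos)-s["tool_pos"])/0.5
    r=(R0.inv()*target_R).as_rotvec()/np.radians(30)
    print("shift",d.round(4),"turn",r.round(4))
def fl(axis_x_deg):  # tool down, tool x at angle (world yaw)
    a=np.radians(axis_x_deg);x=np.array([np.cos(a),np.sin(a),0]);z=np.array([0,0,-1.]);return Ro.from_matrix(np.c_[x,np.cross(z,x),z])
E
python3 - <<'E'
from h import *
a=cam("scene");b=cam("top");save(a,"pics/s0.png");save(b,"pics/t0.png")
s=bot.read_state();print({k:np.round(v,3) for k,v in s.items()})
print(Ro.from_rotvec(s["tcp_rot"]).as_matrix().round(3))
for c in(a,b):print(-np.array(c["R"]).T@c["t"],c["fx"])
E
```

```text
{'time': np.float64(0.1), 'q': array([-1.331,  0.265,  1.605, -0.   ,  1.274, -0.037]), 'joint_vel': array([ 0.001, -0.002, -0.005, -0.001,  0.   ,  0.001]), 'joint_torque': array([ 1.0000e-03, -5.1671e+01, -3.6859e+01, -0.0000e+00,  6.0000e-03,
       -0.0000e+00]), 'tool_pos': array([ 0.184, -0.649,  0.23 ]), 'tcp_rot': array([-3.11 , -0.433,  0.   ]), 'wrist_force': array([-0.239,  0.335, -0.049]), 'torque': array([ 0.029, -0.088, -0.013]), 'grip_force': np.float64(0.0), 'width': np.float64(0.997)}
[[ 0.962  0.273 -0.001]
 [ 0.273 -0.962  0.002]
 [ 0.    -0.002 -1.   ]]
[1.37719987 0.35517656 0.9455705 ] 403.92177671268917
[ 0.38468201 -0.08636088  1.25000469] 403.27526154447963
```

View pics/s0.png

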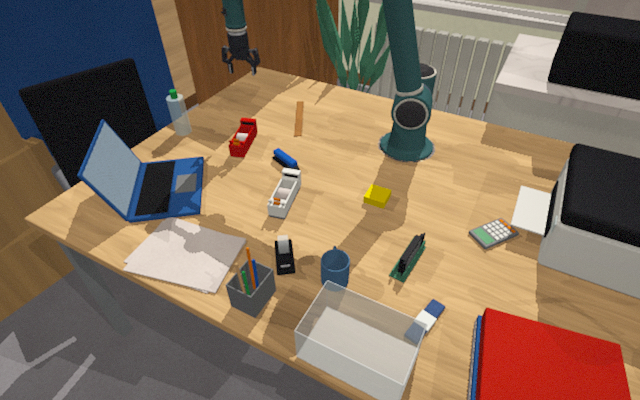

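View pics/t0.png

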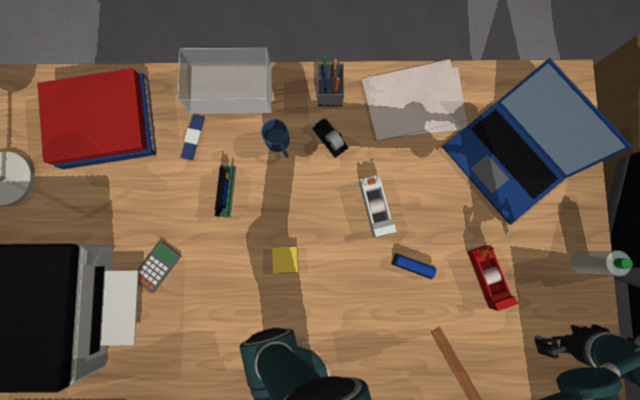

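The scene and top views show the white printer at top (377,206) and scene (284,193). The red look-alike is at top (490,277), and I'll leave it alone. The green rack with the black cover is at top (226,190) and scene (408,257). The other black item, at top (330,137), is the tape dispenser. I'll confirm with one enlarged composite.

Run:
```python
from h import *
a=cam("scene");b=cam("top")
def crop(c,x,y,w,h,W,H): return cv2.resize(c["img"][y:y+h,x:x+w,::-1],(W,H),interpolation=cv2.INTER_CUBIC)
# 5x crops: each 400x300 = 80x60
o=np.vstack([np.hstack([crop(b,186,155,80,75,400,375)[:300+75],crop(b,337,165,80,75,400,375)]),np.hstack([crop(a,370,225,80,45,400,225),crop(a,245,170,80,45,400,225)])])
cv2.imwrite("pics/c0.png",o)
hs=lambda c:cv2.cvtColor(c["img"],cv2.COLOR_RGB2HSV)
H=hs(b)
def comp(m,box):
    x0,y0,x1,y1=box;z=np.zeros_like(m);z[y0:y1,x0:x1]=m[y0:y1,x0:x1]
    p=cv2.findNonZero(z);r=cv2.minAreaRect(p);return r,cv2.boxPoints(r).round(1).tolist(),len(p)
g=cv2.inRange(H,(40,80,30),(90,255,255));print("green",comp(g,(200,150,250,230)))
w=cv2.inRange(H,(0,0,150),(180,50,255));print("white",comp(w,(345,165,410,245)))
o=cv2.inRange(H,(3,150,120),(18,255,255));print("orange top",comp(o,(355,165,395,200)))
o=cv2.inRange(hs(a),(3,150,120),(18,255,255));print("orange scene",comp(o,(265,190,295,220)))
```

```text
green (((226.5840606689453, 190.48265075683594), (13.196881294250488, 49.37382507324219), 2.38594388961792), [[219.0, 214.89999389648438], [221.0, 165.5], [234.1999969482422, 166.10000610351562], [232.10000610351562, 215.39999389648438]], 290)
white (((377.7220764160156, 205.29942321777344), (60.16634750366211, 21.14386749267578), 74.47589111328125), [[359.5, 179.10000610351562], [379.8999938964844, 173.5], [396.0, 231.5], [375.6000061035156, 237.10000610351562]], 648)
orange top (((371.2059020996094, 181.32350158691406), (3.6380343437194824, 6.063390731811523), 75.96376037597656), [[367.79998779296875, 180.3000030517578], [373.70001220703125, 178.8000030517578], [374.6000061035156, 182.39999389648438], [368.70001220703125, 183.8000030517578]], 24)
orange scene (((276.5, 201.0), (6.0, 5.0), 90.0), [[274.0, 198.0], [279.0, 198.0], [279.0, 204.0], [274.0, 204.0]], 27)
```

View pics/c0.png

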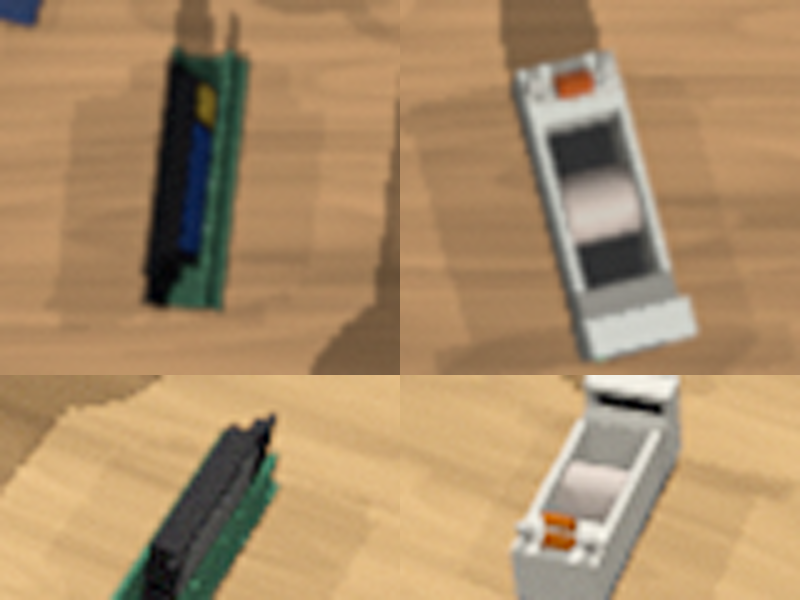

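The crop confirms the target. The cover stands against the rack's +y fence with its tongue toward the robot (crop 155,300) and its marked face to world -y. The white printer has its hood and slot end near (640,330) toward the robot and its catch at (573,82). Next I'll measure both.

```bash
cat > m.py <<'E'
from h import *
a=cam("scene");b=cam("top");H=cv2.cvtColor(b["img"],cv2.COLOR_RGB2HSV).astype(int)
def cen(mask,box):
    x0,y0,x1,y1=box;v,u=np.nonzero(mask[y0:y1,x0:x1]);return u+x0,v+y0
# cover: yellow patch and blue patch, left edge of black
u,v=cen((H[...,0]>18)&(H[...,0]<35)&(H[...,1]>150)&(H[...,2]<200),(220,168,232,184));print("yel",u.mean(),v.mean(),v.min(),v.max(),len(u),"front/visible pt z.045:",onz(b,u.mean(),v.mean(),.045).round(4))
u,v=cen((H[...,0]>105)&(H[...,0]<130)&(H[...,1]>120),(218,175,232,212));print("blue",u.mean(),v.mean(),v.min(),v.max(),len(u))
V=H[...,2];G=cv2.cvtColor(b["img"],cv2.COLOR_RGB2GRAY).astype(float)
P=[]
for r in range(168,214):
    row=G[r,205:228]; k=np.argmax(row<60)
    bg=row[k-5:k-2].mean();th=(bg+25)/2;j=k-3
    while row[j]>th:j+=1
    x=205+j-1+(row[j-1]-th)/(row[j-1]-row[j]);P.append((x,r))
P=np.array(P);W=np.array([onz(b,x,y,.065)[:2] for x,y in P])
print("left edge",P[::6].round(1).tolist())
f=np.polyfit(W[6:34,0],W[6:34,1],1);print("cover underside edge y=",f,"yaw deg",np.degrees(np.arctan(f[0])),"x range",W[[0,-1],0],"res",np.std(W[6:34,1]-np.polyval(f,W[6:34,0])))
# printer hood: bright white
m=(H[...,1]<45)&(V>185)
u,v=cen(m,(365,215,402,242));r=cv2.minAreaRect(np.c_[u,v].astype(np.float32));print("hood",r,[onz(b,*p,.074)[:2].round(4).tolist() for p in cv2.boxPoints(r)])
for n,c,box in(("t",b,(360,170,385,195)),("s",a,(265,190,295,215))):
    h=cv2.cvtColor(c["img"],cv2.COLOR_RGB2HSV);u,v=cen((h[...,0]<20)&(h[...,1]>150)&(h[...,2]>110),box);print("catch",n,u.mean(),v.mean(),len(u),[onz(c,u.mean(),v.mean(),z)[:2].round(4).tolist() for z in(.056,.07)])
print("gray rows of printer");
for r in(190,196,202,208,214,220,224):print(r,G[r,355:402].astype(int).tolist())
print("cols");
for cc in(380,386):print(cc,G[165:245,cc].astype(int).tolist())
print("cover col 220..230 rows");
for cc in(218,220,221,222,224):print(cc,G[160:220,cc].astype(int).tolist())
E
python3 m.py
```

```text
yel 226.51724137931035 175.3793103448276 172 179 29 front/visible pt z.045: [0.6173 0.1968 0.045 ]
blue 224.26605504587155 192.8348623853211 180 211 109
left edge [[218.9, 168.0], [218.4, 174.0], [217.7, 180.0], [216.8, 186.0], [216.4, 192.0], [215.7, 198.0], [214.8, 204.0], [214.5, 210.0]]
cover underside edge y= [-0.09017314  0.27240072] yaw deg -5.152605075089655 x range [0.63610551 0.50079707] res 0.00024820159324310636
hood ((383.1431884765625, 223.6208038330078), (20.31230926513672, 21.136795043945312), 77.00537872314453) [[0.487, -0.2341], [0.5005, -0.2947], [0.4425, -0.3062], [0.4292, -0.246]]
catch t 371.25 181.25 24 [[0.5935, -0.241], [0.591, -0.2391]]
catch s 276.48148148148147 200.8148148148148 27 [[0.5891, -0.2445], [0.6015, -0.235]]
gray rows of printer
190 [136, 136, 136, 139, 140, 127, 89, 96, 152, 201, 196, 169, 157, 150, 144, 137, 117, 98, 92, 84, 68, 56, 50, 56, 67, 84, 136, 191, 181, 146, 137, 138, 141, 139, 141, 140, 143, 141, 142, 142, 142, 145, 149, 154, 154, 153, 153]
196 [135, 134, 135, 136, 136, 136, 134, 115, 90, 117, 175, 181, 108, 49, 45, 49, 50, 50, 50, 
[... 2665 characters left out ...]
12, 16, 18, 17, 16, 21, 19, 16, 20, 16, 20, 15, 21, 22, 20, 20, 22, 20, 20, 20, 19, 22, 19, 18, 20, 21, 21, 21, 18, 18, 22, 20, 22, 26, 18, 17, 16, 11, 11, 13, 23, 37, 61, 69, 72, 75, 99, 132, 151, 145]
222 [89, 91, 97, 100, 85, 61, 40, 25, 17, 10, 15, 22, 21, 20, 22, 19, 18, 20, 22, 19, 23, 18, 21, 18, 22, 21, 21, 16, 19, 22, 16, 20, 17, 21, 25, 21, 23, 22, 24, 25, 24, 22, 27, 32, 24, 13, 3, 14, 33, 43, 48, 59, 67, 73, 69, 73, 95, 129, 150, 145]
224 [90, 93, 97, 104, 107, 93, 66, 50, 44, 28, 18, 18, 18, 18, 18, 19, 21, 20, 15, 20, 22, 26, 23, 19, 23, 24, 29, 32, 28, 34, 31, 31, 29, 31, 32, 36, 33, 33, 34, 35, 32, 31, 33, 30, 29, 20, 11, 19, 45, 67, 73, 72, 72, 72, 71, 72, 85, 119, 141, 143]
```

```bash
cat > p.py <<'E'
from h import *
b=cam("top");a=cam("scene")
M=np.array([onz(b,c,r,.056)[:2] for c,r in((374.7,196),(376.5,202),(377.95,208),(379.65,214))])
f=np.polyfit(M[:,0],M[:,1],1);yaw=np.arctan(f[0]);print("mid line",f,np.degrees(yaw))
h=onz(b,383.8,226.5,.074);print("hood back mid",h,"line y there",np.polyval(f,h[0]))
d=np.array([np.cos(yaw),np.sin(yaw)]);n=np.array([-d[1],d[0]])
y0=np.array([0,f[1]])@n
s=(h[:2]@d+.071)*d+y0*n;print("seat",s)
C=tri(b,(371.25,181.25),a,(276.5,200.8));print("catch",C,"along/across from seat",(C[0][:2]-s)@d,(C[0][:2]-s)@n)
print("front end at z.074 px 383.1,234.3 ->",(onz(b,384.5,234.2,.074)[:2]-s)@d)
R=fl(-5.15);move([.577,.2104,.15],R);move([.577,.2104,.036],R)
E
python3 p.py
```

```text
mid line [ 0.24305218 -0.38369909] 13.660970940950692
hood back mid [ 0.45632539 -0.27192021  0.074     ] line y there -0.27278821204309983
seat [ 0.52551602 -0.25597128]
catch (array([ 0.59293889, -0.24085137,  0.06056643]), np.float64(0.0010820149488701047)) along/across from seat 0.06908645630362331 -0.0012315100328070486
front end at z.074 px 383.1,234.3 -> -0.09308787497752968
shift [ 1.2251 -1.4391  0.1627] turn [-8.000e-04  1.000e-04  7.003e-01]
shift [ 1.2251 -1.439   0.3907] turn [-8.000e-04  1.000e-04  7.003e-01]
```

step_arm(series=[{"x": 0.6, "y": -0.7, "az": 0.35, "grip": -1}, {"x": 0.6, "y": -0.7, "az": 0.35, "grip": -1}, {"x": 0.6, "y": -0.7, "az": 0.35, "grip": -1}, {"x": 0.6, "y": -0.7, "az": 0.35, "grip": -1}, {"x": 0.6, "y": -0.7, "az": 0.35, "grip": -1}, {"x": 0.6, "y": -0.7, "az": 0.35, "grip": -1}, {"x": 0.6, "y": -0.7, "az": 0.35, "grip": -1}, {"x": 0.6, "y": -0.7, "az": 0.35, "grip": -1}, {"x": 0.6, "y": -0.7, "az": 0.35, "grip": -1}, {"x": 0.6, "y": -0.7, "az": 0.35, "grip": -1}])

```text
validation failed for argument at $.se...
```

```bash
cat > mv.py <<'E'
import sys
from h import *
s=bot.read_state();print(round(s["time"],2),"q",np.round(s["q"],2),"pos",np.round(s["tool_pos"],4),"f",np.round(s["wrist_force"],1),"w",round(s["width"],3),"g",round(float(s["grip_force"]),1))
E
python3 - <<'E'
import mv
from h import *
R=fl(-5.15);move([.577,.2104,.12],R)
E
```

```text
0.4 q [-1.33  0.26  1.6   0.    1.27 -0.04] pos [ 0.1844 -0.6492  0.231 ] f [-0.4  0.4 -0.3] w 0.995 g 0.0
shift [ 1.2251 -1.4391  0.2227] turn [-8.000e-04  1.000e-04  7.003e-01]
```

step_arm(series=[{"x": 0.6, "y": -0.7, "z": 0, "ax": 0, "ay": 0, "az": 0.35, "grip": -1}, {"x": 0.6, "y": -0.7, "z": 0, "ax": 0, "ay": 0, "az": 0.35, "grip": -1}, {"x": 0.6, "y": -0.7, "z": 0, "ax": 0, "ay": 0, "az": 0.35, "grip": -1}, {"x": 0.6, "y": -0.7, "z": 0, "ax": 0, "ay": 0, "az": 0.35, "grip": -1}, {"x": 0.6, "y": -0.7, "z": 0, "ax": 0, "ay": 0, "az": 0.35, "grip": -1}, {"x": 0.6, "y": -0.7, "z": 0, "ax": 0, "ay": 0, "az": 0.35, "grip": -1}, {"x": 0.6, "y": -0.7, "z": 0, "ax": 0, "ay": 0, "az": 0.35, "grip": -1}, {"x": 0.6, "y": -0.7, "z": 0, "ax": 0, "ay": 0, "az": 0.35, "grip": -1}, {"x": 0.6, "y": -0.7, "z": 0, "ax": 0, "ay": 0, "az": 0.35, "grip": -1}, {"x": 0.6, "y": -0.7, "z": 0, "ax": 0, "ay": 0, "az": 0.35, "grip": -1}])

```text
time: 1.4
tool_pos: [0.3786, -0.2267, 0.2316]
tcp_rot: [-3.137, -0.154, -0.002]
wrist_force: [-0.2, -0.6, -0.4]
width: 0.999
grip_force: 0.0
```

Run:
```python
import mv
from h import *
R=fl(-5.15);move([.577,.2104,.12],R)
```

```text
1.4 q [-0.6  -0.19  2.08  0.    1.26  0.87] pos [ 0.3786 -0.2267  0.2316] f [-0.2 -0.6 -0.4] w 0.999 g 0.0
shift [ 0.4801 -0.8309  0.2247] turn [-0.0024 -0.0025  0.359 ]
```

step_arm(series=[{"x": 0.48, "y": -0.831, "z": 0, "ax": 0, "ay": 0, "az": 0.359, "grip": -1}, {"x": 0.48, "y": -0.831, "z": 0, "ax": 0, "ay": 0, "az": 0.359, "grip": -1}, {"x": 0.48, "y": -0.831, "z": 0, "ax": 0, "ay": 0, "az": 0.359, "grip": -1}, {"x": 0.48, "y": -0.831, "z": 0, "ax": 0, "ay": 0, "az": 0.359, "grip": -1}, {"x": 0.48, "y": -0.831, "z": 0, "ax": 0, "ay": 0, "az": 0.359, "grip": -1}, {"x": 0.48, "y": -0.831, "z": 0, "ax": 0, "ay": 0, "az": 0.359, "grip": -1}, {"x": 0.48, "y": -0.831, "z": 0, "ax": 0, "ay": 0, "az": 0.359, "grip": -1}, {"x": 0.48, "y": -0.831, "z": 0.2, "ax": 0, "ay": 0, "az": 0.359, "grip": -1}, {"x": 0.48, "y": -0.831, "z": 0.2247, "ax": 0, "ay": 0, "az": 0.359, "grip": -1}, {"x": 0.48, "y": -0.831, "z": 0.2247, "ax": 0, "ay": 0, "az": 0.359, "grip": -1}, {"x": 0.48, "y": -0.831, "z": 0.2247, "ax": 0, "ay": 0, "az": 0.359, "grip": -1}, {"x": 0.48, "y": -0.831, "z": 0.2247, "ax": 0, "ay": 0, "az": 0.359, "grip": -1}])

```text
time: 2.6
tool_pos: [0.5762, 0.2066, 0.1148]
tcp_rot: [3.136, -0.144, -0.009]
wrist_force: [-0.4, -0.3, -0.8]
width: 0.999
grip_force: 0.0
```

Run:
```python
import mv
from h import *
R=fl(-5.15);move([.577,.2104,.036],R)
save(cam("top"),"pics/t1.png",(180,140,280,240),6)
```

```text
2.6 q [0.3  0.25 1.85 0.   1.05 1.97] pos [0.5762 0.2066 0.1148] f [-0.4 -0.3 -0.8] w 0.999 g 0.0
shift [ 0.0017 -0.008   0.1576] turn [ 0.004   0.0105 -0.004 ]
```

View pics/t1.png

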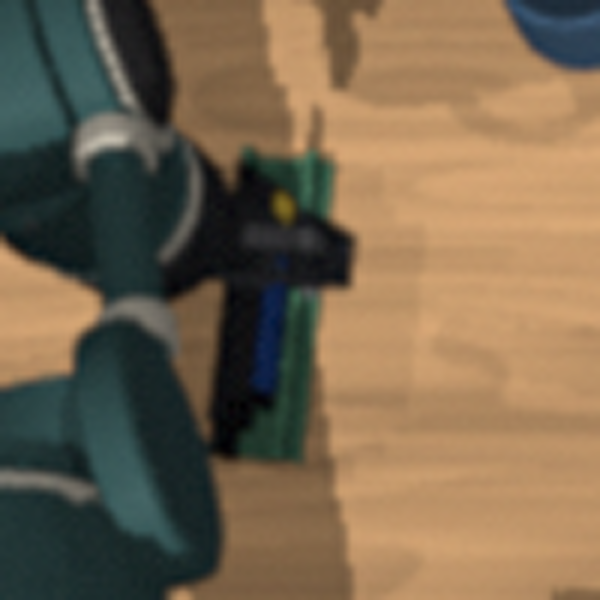

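The gripper straddles the cover at about (265,240) in the crop, on the middle of the block. The remaining offsets are settling lag, so I'll descend and grip.

step_arm(series=[{"x": 0, "y": 0, "z": 0.07, "ax": 0, "ay": 0, "az": 0, "grip": -1}, {"x": 0, "y": 0, "z": 0.13, "ax": 0, "ay": 0, "az": 0, "grip": -1}, {"x": 0, "y": 0, "z": 0.166, "ax": 0, "ay": 0, "az": 0, "grip": -1}, {"x": 0, "y": 0, "z": 0.166, "ax": 0, "ay": 0, "az": 0, "grip": -1}, {"x": 0, "y": 0, "z": 0.166, "ax": 0, "ay": 0, "az": 0, "grip": -1}, {"x": 0, "y": 0, "z": 0.166, "ax": 0, "ay": 0, "az": 0, "grip": -1}])

```text
time: 3.25
tool_pos: [0.5794, 0.2053, 0.0385]
tcp_rot: [-3.137, 0.149, -0.006]
wrist_force: [1.0, -0.2, 0.9]
width: 1.002
grip_force: 0.0
```

step_arm(series=[{"x": -0.004, "y": -0.01, "z": 0.004, "ax": 0, "ay": 0, "az": 0, "grip": -1}, {"x": -0.004, "y": -0.01, "z": 0.004, "ax": 0, "ay": 0, "az": 0, "grip": -1}, {"x": -0.004, "y": -0.01, "z": 0.004, "ax": 0, "ay": 0, "az": 0, "grip": 1}, {"x": -0.004, "y": -0.01, "z": 0.004, "ax": 0, "ay": 0, "az": 0, "grip": 1}, {"x": -0.004, "y": -0.01, "z": 0.004, "ax": 0, "ay": 0, "az": 0, "grip": 1}, {"x": -0.004, "y": -0.01, "z": 0.004, "ax": 0, "ay": 0, "az": 0, "grip": 1}, {"x": -0.004, "y": -0.01, "z": 0.004, "ax": 0, "ay": 0, "az": 0, "grip": 1}, {"x": -0.004, "y": -0.01, "z": 0.004, "ax": 0, "ay": 0, "az": 0, "grip": 1}, {"x": -0.004, "y": -0.01, "z": 0.004, "ax": 0, "ay": 0, "az": 0, "grip": 1}, {"x": -0.004, "y": -0.01, "z": 0.004, "ax": 0, "ay": 0, "az": 0, "grip": 1}], force=40)

```text
time: 4.25
tool_pos: [0.5759, 0.2106, 0.0338]
tcp_rot: [3.138, -0.148, -0.0]
wrist_force: [0.1, 0.5, -0.5]
width: 0.23
grip_force: 45.0
```

```bash
cat > kin.py <<'E'
from h import *
from scipy.optimize import least_squares
a_,b_,L=.51,.566,.27;h_=L-.094
lo=np.array([-2.63,-.94,.31,-1.31,0,-2.55]);hi=np.array([2.63,2.18,2.57,4.45,2.66,2.55])
def fk(q,s4=1):
    R=Ro.from_euler("z",q[0])*Ro.from_euler("y",q[1]);p=np.array([0,0,h_])+R.apply([0,0,a_])
    R=R*Ro.from_euler("y",q[2]);p=p+R.apply([0,0,b_])
    R=R*Ro.from_euler("ZYZ",[s4*q[3],q[4],q[5]+np.pi/2]);return p+R.apply([0,0,L]),R
def ik(p,R,q0,s4=1):
    def e(q):
        P,Q=fk(q,s4);return np.r_[(P-p)*5,(Q.inv()*R).as_rotvec()]
    r=least_squares(e,np.clip(q0,lo+1e-6,hi-1e-6),bounds=(lo,hi));return r.x,np.linalg.norm(r.fun)
def tilted(az,tilt): return fl(az)*Ro.from_euler("x",np.radians(tilt)) # about tool x; tool y turns up for +tilt
E
python3 - <<'E'
from kin import *
s=bot.read_state();q=np.array(s["q"]);p,R=fk(q);print("fk err",p-s["tool_pos"],np.degrees((R.inv()*Ro.from_rotvec(s["tcp_rot"])).magnitude()),q.round(2))
print(tilted(0,60).as_matrix().round(2))
for az in(-30,-5,180,150,-150):
  q=np.array(s["q"]);o=[]
  q[5]=np.clip(np.radians(90-az) if az<90 else np.radians(90-az),-2.5,2.5)
  for t in range(0,70,5):
    q,e=ik(np.array([.56,-.02,.05]),tilted(az,t),q);
    if t in(0,30,45,55,60,65):o.append((t,q.round(2).tolist(),round(e,3)))
  print(az,*o,sep="\n  ")
E
```

```text
fk err [ 0.00765379 -0.02369661  0.00123459] 2.4625285449068065e-14 [0.31 0.34 1.9  0.   0.9  1.98]
[[ 1.    0.    0.  ]
 [ 0.   -0.5   0.87]
 [ 0.   -0.87 -0.5 ]]
-30
  (0, [-0.04, 0.23, 2.01, -0.0, 0.9, 2.06], np.float64(0.0))
  (30, [-0.27, 0.2, 2.13, 0.73, 0.81, 1.31], np.float64(0.0))
  (45, [-0.38, 0.26, 2.17, 1.07, 0.93, 0.94], np.float64(0.0))
  (55, [-0.44, 0.32, 2.19, 1.23, 1.04, 0.75], np.float64(0.0))
  (60, [-0.47, 0.36, 2.19, 1.3, 1.11, 0.67], np.float64(0.0))
  (65, [-0.49, 0.4, 2.19, 1.36, 1.18, 0.6], np.float64(0.0))
-5
  (0, [-0.04, 0.23, 2.01, -0.0, 0.9, 1.62], np.float64(0.0))
  (30, [-0.27, 0.3, 2.01, 0.61, 1.03, 1.01], np.float64(0.0))
  (45, [-0.37, 0.38, 1.99, 0.82, 1.19, 0.8], np.float64(0.0))
  (55, [-0.42, 0.45, 1.98, 0.93, 1.31, 0.69], np.float64(0.0))
  (60, [-0.44, 0.49, 1.97, 0.98, 1.37, 0.65], np.float64(0.0))
  (65, [-0.46, 0.53, 1.96, 1.02, 1.43, 0.6], np.float64(0.0))
180
  (0, [-0.04, 0.23, 2.01, -0.0, 0.9, -1.61], np.float64(0.0))
  (30, [0.2, 0.3, 2.0, -0.6, 1.04, -1.0], np.float64(0.0))
  (45, [0.3, 0.39, 1.99, -0.81, 1.2, -0.79], np.float64(0.0
[... 258 characters left out ...]

  (30, [0.15, 0.4, 1.86, -0.42, 1.25, -0.68], np.float64(0.0))
  (45, [0.22, 0.51, 1.79, -0.55, 1.45, -0.58], np.float64(0.0))
  (55, [0.25, 0.59, 1.75, -0.63, 1.58, -0.54], np.float64(0.0))
  (60, [0.26, 0.63, 1.73, -0.66, 1.65, -0.52], np.float64(0.0))
  (65, [0.27, 0.67, 1.71, -0.69, 1.71, -0.51], np.float64(0.0))
-150
  (0, [-0.04, 0.12, 2.39, 1.6, 0.0, 2.55], np.float64(0.667))
  (30, [-0.07, 0.08, 2.39, 1.54, 0.0, 2.44], np.float64(0.568))
  (45, [-0.09, 0.05, 2.4, 1.5, 0.0, 2.38], np.float64(0.655))
  (55, [-0.1, 0.03, 2.4, 1.48, 0.0, 2.33], np.float64(0.749))
  (60, [-0.1, 0.02, 2.4, 1.47, 0.0, 2.31], np.float64(0.803))
  (65, [-0.11, 0.01, 2.41, 1.45, 0.0, 2.29], np.float64(0.861))
```

step_arm(series=[{"x": 0, "y": 0, "z": -0.08, "ax": 0, "ay": 0, "az": 0, "grip": 1}, {"x": 0, "y": 0, "z": -0.16, "ax": 0, "ay": 0, "az": 0, "grip": 1}, {"x": 0, "y": 0, "z": -0.24, "ax": 0, "ay": 0, "az": 0, "grip": 1}, {"x": 0, "y": 0, "z": -0.32, "ax": 0, "ay": 0, "az": 0, "grip": 1}, {"x": 0, "y": 0, "z": -0.32, "ax": 0, "ay": 0, "az": 0, "grip": 1}, {"x": 0, "y": 0, "z": -0.32, "ax": 0, "ay": 0, "az": 0, "grip": 1}])

```text
time: 4.85
tool_pos: [0.5767, 0.2108, 0.1953]
tcp_rot: [-3.137, 0.148, -0.004]
wrist_force: [-0.1, -0.7, -2.4]
width: 0.225
grip_force: 44.8
```

Run:
```python
from kin import *
s=bot.read_state()
for pos in([.56,-.02,.05],[.52,-.05,.05],[.6,0.05,.05]):
 for az in(-20,-5,15,30):
  q=np.array(s["q"]);o=[]
  q[5]=np.radians(90-az)
  for t in range(0,70,5):
    q,e=ik(np.array(pos),tilted(az,-t),q);
    if t in(45,55,60,65):o.append((t,q[2:].round(2).tolist(),round(e,3)))
  print(pos,az,*o)
c=cam("top")
for n,X in(("A",(.56,-.02,0)),("B",(.52,-.05,0))):print(n,proj(c,X))
```

```text
[0.56, -0.02, 0.05] -20 (45, [1.85, -0.64, 1.37, 2.48], np.float64(0.0)) (55, [1.82, -0.72, 1.5, 2.54], np.float64(0.0)) (60, [1.8, -0.76, 1.56, 2.55], np.float64(0.017)) (65, [1.78, -0.79, 1.63, 2.55], np.float64(0.037))
[0.56, -0.02, 0.05] -5 (45, [1.95, -0.77, 1.24, 2.38], np.float64(0.0)) (55, [1.93, -0.87, 1.36, 2.47], np.float64(0.0)) (60, [1.92, -0.91, 1.42, 2.51], np.float64(0.0)) (65, [1.91, -0.96, 1.49, 2.55], np.float64(0.0))
[0.56, -0.02, 0.05] 15 (45, [2.09, -0.95, 1.05, 2.26], np.float64(0.0)) (55, [2.1, -1.09, 1.16, 2.41], np.float64(0.0)) (60, [2.09, -1.15, 1.23, 2.47], np.float64(0.0)) (65, [2.09, -1.2, 1.29, 2.53], np.float64(0.0))
[0.56, -0.02, 0.05] 30 (45, [2.2, -1.11, 0.88, 2.18], np.float64(0.0)) (55, [2.22, -1.29, 1.0, 2.38], np.float64(0.0)) (60, [2.2, -1.31, 1.07, 2.43], np.float64(0.041)) (65, [2.18, -1.31, 1.15, 2.46], np.float64(0.092))
[0.52, -0.05, 0.05] -20 (45, [1.96, -0.66, 1.33, 2.49], np.float64(0.0)) (55, [1.92, -0.74, 1.46, 2.55], np.float64(0.007)) (60, [1.9, -0.77, 1.52, 2.55], np.float64(0.033)) (65, [1.89, -0.8, 1.58, 2.55], np.float64(0.058)
[... 887 characters left out ...]
0.05, 0.05] -5 (45, [1.81, -0.71, 1.32, 2.39], np.float64(0.0)) (55, [1.79, -0.81, 1.44, 2.47], np.float64(0.0)) (60, [1.77, -0.86, 1.5, 2.5], np.float64(0.0)) (65, [1.76, -0.9, 1.57, 2.52], np.float64(0.0))
[0.6, 0.05, 0.05] 15 (45, [1.96, -0.89, 1.12, 2.26], np.float64(0.0)) (55, [1.95, -1.02, 1.23, 2.39], np.float64(0.0)) (60, [1.95, -1.08, 1.3, 2.44], np.float64(0.0)) (65, [1.94, -1.13, 1.36, 2.49], np.float64(0.0))
[0.6, 0.05, 0.05] 30 (45, [2.07, -1.04, 0.95, 2.18], np.float64(0.0)) (55, [2.08, -1.2, 1.07, 2.35], np.float64(0.0)) (60, [2.08, -1.27, 1.13, 2.43], np.float64(0.0)) (65, [2.08, -1.31, 1.2, 2.48], np.float64(0.018))
A [298.65039381 195.50049355]
B [308.2924586  208.12738349]
```

Run:
```python
from kin import *
move([.55,-.04,.12],tilted(13.7,-57))
```

```text
shift [-0.0033  0.5032  0.1468] turn [-1.8812  0.3184 -0.5827]
```

step_arm(series=[{"x": 0, "y": 0.503, "z": 0, "ax": 0, "ay": 0, "az": 0, "grip": 1}, {"x": 0, "y": 0.503, "z": 0, "ax": 0, "ay": 0, "az": 0, "grip": 1}, {"x": 0, "y": 0.503, "z": 0, "ax": -0.94, "ay": 0.16, "az": -0.29, "grip": 1}, {"x": 0, "y": 0.503, "z": 0, "ax": -0.94, "ay": 0.16, "az": -0.29, "grip": 1}, {"x": 0, "y": 0.503, "z": 0.1, "ax": -0.94, "ay": 0.16, "az": -0.29, "grip": 1}, {"x": 0, "y": 0.503, "z": 0.1, "ax": -0.94, "ay": 0.16, "az": -0.29, "grip": 1}, {"x": 0, "y": 0.503, "z": 0.1, "ax": -0.94, "ay": 0.16, "az": -0.29, "grip": 1}, {"x": 0, "y": 0.503, "z": 0.1, "ax": -0.94, "ay": 0.16, "az": -0.29, "grip": 1}, {"x": 0, "y": 0.503, "z": 0.1, "ax": -0.94, "ay": 0.16, "az": -0.29, "grip": 1}])

```text
time: 5.8
tool_pos: [0.5535, -0.0392, 0.1448]
tcp_rot: [2.646, 0.08, 0.084]
wrist_force: [0.9, -0.9, -0.4]
width: 0.229
grip_force: 44.8
```

Run:
```python
import mv
from kin import *
move([.55,-.04,.1],tilted(13.7,-57))
```

```text
5.8 q [ 0.19  0.13  2.01 -0.57  1.09  1.99] pos [ 0.5535 -0.0392  0.1448] f [ 0.9 -0.9 -0.4] w 0.229 g 44.8
shift [-0.0111 -0.0414  0.079 ] turn [-0.9439  0.1552 -0.2966]
```

step_arm(series=[{"x": -0.011, "y": -0.041, "z": 0.079, "ax": -0.944, "ay": 0.155, "az": -0.297, "grip": 1}, {"x": -0.011, "y": -0.041, "z": 0.079, "ax": -0.944, "ay": 0.155, "az": -0.297, "grip": 1}, {"x": -0.011, "y": -0.041, "z": 0.079, "ax": -0.944, "ay": 0.155, "az": -0.297, "grip": 1}, {"x": -0.011, "y": -0.041, "z": 0.079, "ax": -0.944, "ay": 0.155, "az": -0.297, "grip": 1}, {"x": -0.011, "y": -0.041, "z": 0.079, "ax": -0.944, "ay": 0.155, "az": -0.297, "grip": 1}, {"x": -0.011, "y": -0.041, "z": 0.079, "ax": -0.944, "ay": 0.155, "az": -0.297, "grip": 1}, {"x": -0.011, "y": -0.041, "z": 0.079, "ax": -0.944, "ay": 0.155, "az": -0.297, "grip": 1}])

```text
time: 6.5
tool_pos: [0.5504, -0.0405, 0.1008]
tcp_rot: [2.136, 0.254, 0.141]
wrist_force: [0.4, 0.2, -0.4]
width: 0.226
grip_force: 44.8
```

Run:
```python
import mv
from kin import *
move([.55,-.04,.033],tilted(13.7,-57))
s=bot.read_state();print(Ro.from_rotvec(s["tcp_rot"]).as_matrix().round(3))
a=cam("scene");save(a,"pics/s1.png",(220,100,520,320),2.6)
```

```text
6.5 q [ 0.42  0.36  2.09 -1.06  1.24  2.43] pos [ 0.5504 -0.0405  0.1008] f [ 0.4  0.2 -0.4] w 0.226 g 44.8
shift [-0.0008 -0.1143  0.0729] turn [-0.0018 -0.0001 -0.0044]
[[ 0.972  0.127  0.199]
 [ 0.236 -0.53  -0.814]
 [ 0.002  0.838 -0.545]]
```

View pics/s1.png

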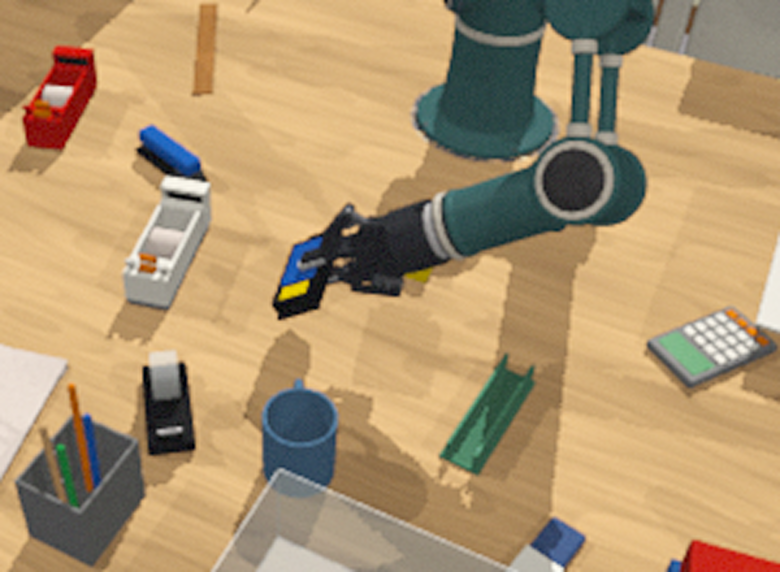

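The cover is held tilted with its marked face up: blue patch at (305,260), yellow at (292,290). Nothing is nearby, so I'll lower it and release with a small opening.

step_arm(series=[{"x": 0, "y": -0.057, "z": 0.037, "ax": 0, "ay": 0, "az": 0, "grip": 1}, {"x": 0, "y": -0.09, "z": 0.06, "ax": 0, "ay": 0, "az": 0, "grip": 1}, {"x": 0, "y": -0.117, "z": 0.075, "ax": 0, "ay": 0, "az": 0, "grip": 1}, {"x": 0, "y": -0.117, "z": 0.075, "ax": 0, "ay": 0, "az": 0, "grip": 1}, {"x": 0, "y": -0.117, "z": 0.075, "ax": 0, "ay": 0, "az": 0, "grip": 1}, {"x": 0, "y": -0.117, "z": 0.075, "ax": 0, "ay": 0, "az": 0, "grip": 1}])

```text
time: 7.15
tool_pos: [0.5496, -0.0403, 0.031]
tcp_rot: [2.133, 0.256, 0.139]
wrist_force: [-0.1, 0.0, -1.3]
width: 0.228
grip_force: 44.7
```

step_arm(series=[{"x": 0, "y": 0, "z": 0, "ax": 0, "ay": 0, "az": 0, "grip": 0.3}, {"x": 0, "y": 0, "z": 0, "ax": 0, "ay": 0, "az": 0, "grip": 0.3}, {"x": 0, "y": 0, "z": -0.02, "ax": 0, "ay": 0, "az": 0, "grip": 0.3}, {"x": 0, "y": 0, "z": -0.05, "ax": 0, "ay": 0, "az": 0, "grip": 0.3}, {"x": 0, "y": 0, "z": -0.1, "ax": 0, "ay": 0, "az": 0, "grip": 0.3}, {"x": 0, "y": 0, "z": -0.2, "ax": 0, "ay": 0, "az": 0, "grip": 0.3}, {"x": 0, "y": 0, "z": -0.3, "ax": 0, "ay": 0, "az": 0, "grip": 0.3}, {"x": 0, "y": 0, "z": -0.3, "ax": 0, "ay": 0, "az": 0, "grip": 0.3}, {"x": 0, "y": 0, "z": -0.3, "ax": 0, "ay": 0, "az": 0, "grip": 0.3}])

```text
time: 8.05
tool_pos: [0.5196, 0.0844, 0.1129]
tcp_rot: [2.135, 0.259, 0.142]
wrist_force: [-0.0, -0.4, -0.1]
width: 0.349
grip_force: 0.0
```

Run:
```python
import mv
from kin import *
b=cam("top");save(b,"pics/t2.png",(260,150,360,250),6)
H=cv2.cvtColor(b["img"],cv2.COLOR_RGB2HSV)
def big(m,box):
    z=np.zeros_like(m);x0,y0,x1,y1=box;z[y0:y1,x0:x1]=m[y0:y1,x0:x1]
    n,l,st,ce=cv2.connectedComponentsWithStats(z);k=1+np.argmax(st[1:,4]);return st[k].tolist(),ce[k]
bx=(260,150,360,250)
for n,m in(("yel",cv2.inRange(H,(18,150,80),(35,255,255))),("blue",cv2.inRange(H,(105,120,60),(130,255,255)))):
    st,ce=big(m,bx);print(n,st,ce,onz(b,*ce,.02).round(4))
```

```text
8.05 q [ 0.64  0.4   2.   -0.9   1.39  2.46] pos [0.5196 0.0844 0.1129] f [-0.  -0.4 -0.1] w 0.349 g 0.0
yel [290, 181, 14, 10, 100] [296.37 185.75] [ 0.5877 -0.0141  0.02  ]
blue [290, 189, 22, 28, 426] [300.6971831  202.46948357] [ 0.5355 -0.0273  0.02  ]
```

View pics/t2.png

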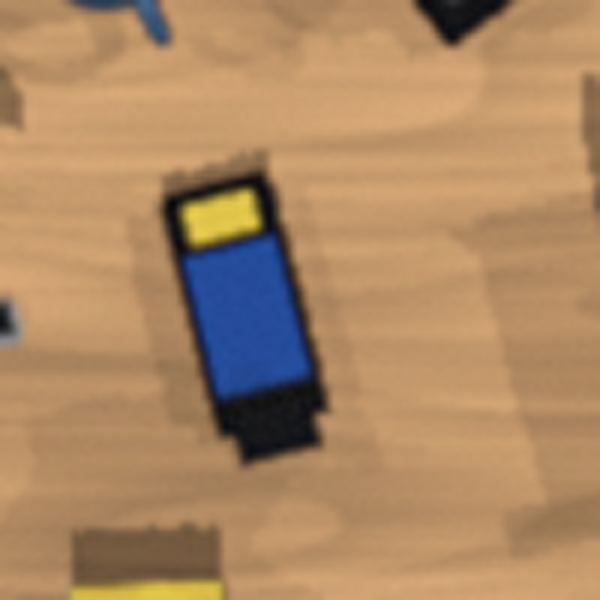

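The cover lies flat with its marked face up, yellow at crop (222,218) and tongue at (280,455), clear of everything. Now I'll regrasp it by its sides.

Run:
```python
from kin import *
move([.547,-.0243,.14],fl(14))
```

```text
shift [0.0037 0.1677 0.1552] turn [ 1.9016  0.0061 -0.005 ]
```

step_arm(series=[{"x": 0.004, "y": 0.168, "z": 0.055, "ax": 0.95, "ay": 0, "az": 0, "grip": -1}, {"x": 0.004, "y": 0.168, "z": 0.155, "ax": 0.95, "ay": 0, "az": 0, "grip": -1}, {"x": 0.004, "y": 0.168, "z": 0.155, "ax": 0.95, "ay": 0, "az": 0, "grip": -1}, {"x": 0.004, "y": 0.168, "z": 0.155, "ax": 0.95, "ay": 0, "az": 0, "grip": -1}, {"x": 0.004, "y": 0.168, "z": 0.155, "ax": 0.95, "ay": 0, "az": 0, "grip": -1}])

```text
time: 8.6
tool_pos: [0.5467, -0.0289, 0.1402]
tcp_rot: [2.627, 0.307, 0.076]
wrist_force: [0.2, -0.5, -0.5]
width: 1.004
grip_force: 0.0
```

step_arm(series=[{"x": 0, "y": 0, "z": 0, "ax": 0.95, "ay": 0.006, "az": -0.005, "grip": -1}, {"x": 0, "y": 0, "z": 0, "ax": 0.95, "ay": 0.006, "az": -0.005, "grip": -1}, {"x": 0, "y": 0, "z": 0, "ax": 0.95, "ay": 0.006, "az": -0.005, "grip": -1}, {"x": 0, "y": 0, "z": 0, "ax": 0.95, "ay": 0.006, "az": -0.005, "grip": -1}, {"x": 0, "y": 0, "z": 0, "ax": 0.95, "ay": 0.006, "az": -0.005, "grip": -1}, {"x": 0, "y": 0, "z": 0, "ax": 0.95, "ay": 0.006, "az": -0.005, "grip": -1}, {"x": 0, "y": 0, "z": 0, "ax": 0.95, "ay": 0.006, "az": -0.005, "grip": -1}])

```text
time: 9.3
tool_pos: [0.5459, -0.0241, 0.1383]
tcp_rot: [3.116, 0.382, -0.004]
wrist_force: [-0.5, -0.6, -0.4]
width: 1.001
grip_force: 0.0
```

Run:
```python
import mv
from kin import *
move([.547,-.0243,.05],fl(14))
```

```text
9.3 q [-0.09  0.1   1.97 -0.    1.07  1.24] pos [ 0.5459 -0.0241  0.1383] f [-0.5 -0.6 -0.4] w 1.001 g 0.0
shift [0.0026 0.0006 0.1766] turn [ 0.0027  0.0054 -0.0003]
```

step_arm(series=[{"x": 0.002, "y": 0, "z": 0.1, "ax": 0.003, "ay": 0.005, "az": 0, "grip": -1}, {"x": 0.002, "y": 0, "z": 0.18, "ax": 0.003, "ay": 0.005, "az": 0, "grip": -1}, {"x": 0.002, "y": 0, "z": 0.22, "ax": 0.003, "ay": 0.005, "az": 0, "grip": -1}, {"x": 0.002, "y": 0, "z": 0.22, "ax": 0.003, "ay": 0.005, "az": 0, "grip": -1}, {"x": 0.002, "y": 0, "z": 0.22, "ax": 0.003, "ay": 0.005, "az": 0, "grip": -1}, {"x": 0.002, "y": 0, "z": 0.22, "ax": 0.003, "ay": 0.005, "az": 0, "grip": -1}])

```text
time: 9.9
tool_pos: [0.5498, -0.0247, 0.0314]
tcp_rot: [3.118, 0.382, 0.009]
wrist_force: [-0.0, -0.5, 0.9]
width: 1.004
grip_force: 0.0
```

Run:
```python
import mv
from kin import *
move([.547,-.0243,-.002],fl(14))
```

```text
9.9 q [-0.09  0.24  2.05  0.    0.85  1.24] pos [ 0.5498 -0.0247  0.0314] f [-0.  -0.5  0.9] w 1.004 g 0.0
shift [-0.0056 -0.0021  0.0668] turn [ 0.0016 -0.0108 -0.0012]
```

step_arm(series=[{"x": -0.004, "y": -0.001, "z": 0.04, "ax": 0, "ay": -0.005, "az": 0, "grip": -1}, {"x": -0.004, "y": -0.001, "z": 0.066, "ax": 0, "ay": -0.005, "az": 0, "grip": -1}, {"x": -0.004, "y": -0.001, "z": 0.066, "ax": 0, "ay": -0.005, "az": 0, "grip": -1}, {"x": -0.004, "y": -0.001, "z": 0.066, "ax": 0, "ay": -0.005, "az": 0, "grip": -1}, {"x": -0.004, "y": -0.001, "z": 0.066, "ax": 0, "ay": -0.005, "az": 0, "grip": 1}, {"x": -0.004, "y": -0.001, "z": 0.066, "ax": 0, "ay": -0.005, "az": 0, "grip": 1}, {"x": -0.004, "y": -0.001, "z": 0.066, "ax": 0, "ay": -0.005, "az": 0, "grip": 1}, {"x": -0.004, "y": -0.001, "z": 0.066, "ax": 0, "ay": -0.005, "az": 0, "grip": 1}, {"x": -0.004, "y": -0.001, "z": 0.066, "ax": 0, "ay": -0.005, "az": 0, "grip": 1}, {"x": -0.004, "y": -0.001, "z": 0.066, "ax": 0, "ay": -0.005, "az": 0, "grip": 1}, {"x": -0.004, "y": -0.001, "z": 0.066, "ax": 0, "ay": -0.005, "az": 0, "grip": 1}], force=50)

```text
time: 11.0
tool_pos: [0.5474, -0.0252, -0.0022]
tcp_rot: [3.119, 0.38, 0.003]
wrist_force: [-0.1, -1.0, 6.2]
width: 0.689
grip_force: 55.7
```

Run:
```python
import mv
from kin import *
s=bot.read_state();R=Ro.from_rotvec(s["tcp_rot"]);print(R.as_matrix().round(3))
```

```text
11.0 q [-0.09  0.28  2.06  0.    0.79  1.24] pos [ 0.5474 -0.0252 -0.0022] f [-0.1 -1.   6.2] w 0.689 g 55.7
[[ 0.971  0.24   0.002]
 [ 0.24  -0.971  0.   ]
 [ 0.002  0.    -1.   ]]
```

step_arm(series=[{"x": 0, "y": 0, "z": -0.06, "ax": 0, "ay": 0, "az": 0, "grip": 1}, {"x": 0, "y": 0, "z": -0.16, "ax": 0, "ay": 0, "az": 0, "grip": 1}, {"x": 0, "y": 0, "z": -0.26, "ax": 0, "ay": 0, "az": 0, "grip": 1}, {"x": 0, "y": 0, "z": -0.32, "ax": 0, "ay": 0, "az": 0, "grip": 1}, {"x": 0, "y": 0, "z": -0.32, "ax": 0, "ay": 0, "az": 0, "grip": 1}, {"x": 0, "y": 0, "z": -0.32, "ax": 0, "ay": 0, "az": 0, "grip": 1}])

```text
time: 11.6
tool_pos: [0.5462, -0.0252, 0.1569]
tcp_rot: [-3.118, -0.38, -0.002]
wrist_force: [-0.8, 0.0, -1.0]
width: 0.688
grip_force: 55.1
```

```bash
cat > ins.py <<'E'
from kin import *
SEAT=np.array([.5255,-.256,.066]);YAW=13.7
def tgt(th,s,back=0,up=0,dy=0,off=(0,0,-.012)):
    Rz=Ro.from_euler("z",YAW,degrees=True);Rc=Rz*Ro.from_euler("y",-th,degrees=True)
    E=SEAT+Rz.apply([-.070,dy,-.010+up])
    mid=E-Rc.apply([s-back,0,-.010])
    return mid+Rc.apply(off),Rc*Ro.from_matrix(np.diag([1.,-1,-1]))
def go(*a,**k):
    p,R=tgt(*a,**k);print("tcp",p.round(4),end=" ");move(p,R)
E
python3 - <<'E'
import mv
from ins import *
go(20,-.072,back=.03,up=.07)
go(20,-.072,back=.03,up=.002)
E
```

```text
11.6 q [-0.09  0.08  1.96  0.    1.1   1.24] pos [ 0.5462 -0.0252  0.1569] f [-0.8  0.  -1. ] w 0.688 g 55.1
tcp [ 0.5513 -0.2497  0.159 ] shift [-0.0979  0.4384 -0.0043] turn [-0.0013  0.6646  0.0064]
tcp [ 0.5513 -0.2497  0.091 ] shift [-0.0981  0.4384  0.1317] turn [-0.0013  0.6646  0.0064]
```

step_arm(series=[{"x": -0.098, "y": 0.438, "z": -0.004, "ax": 0, "ay": 0.665, "az": 0.006, "grip": 1}, {"x": -0.098, "y": 0.438, "z": -0.004, "ax": 0, "ay": 0.665, "az": 0.006, "grip": 1}, {"x": -0.098, "y": 0.438, "z": -0.004, "ax": 0, "ay": 0.665, "az": 0.006, "grip": 1}, {"x": -0.098, "y": 0.438, "z": -0.004, "ax": 0, "ay": 0.665, "az": 0.006, "grip": 1}, {"x": -0.098, "y": 0.438, "z": -0.004, "ax": 0, "ay": 0.665, "az": 0.006, "grip": 1}, {"x": -0.098, "y": 0.438, "z": -0.004, "ax": 0, "ay": 0.665, "az": 0.006, "grip": 1}, {"x": -0.098, "y": 0.438, "z": -0.004, "ax": 0, "ay": 0.665, "az": 0.006, "grip": 1}, {"x": -0.098, "y": 0.438, "z": -0.004, "ax": 0, "ay": 0.665, "az": 0.006, "grip": 1}])

```text
time: 12.4
tool_pos: [0.5499, -0.2478, 0.1561]
tcp_rot: [-3.029, -0.364, -0.528]
wrist_force: [-0.7, 0.3, -1.6]
width: 0.689
grip_force: 55.0
```

Run:
```python
import mv
from ins import *
go(20,-.072,back=.02,up=.03)
a=cam("scene");b=cam("top")
A=cv2.resize(a["img"][150:230,240:320,::-1],(480,480),interpolation=cv2.INTER_CUBIC)
cv2.imwrite("pics/i1.png",A)
# tongue tip predicted px from tcp vs picture
s=bot.read_state();R=Ro.from_rotvec(s["tcp_rot"]);p=np.array(s["tool_pos"])
for n,l in(("mid",(0,0,-.012)),("yellow",(.042,0,-.022)),("tongue",(-.084,0,-.0045)),("slot",None)):
    X=p+R.apply(l) if l else SEAT+Ro.from_euler("z",YAW,degrees=True).apply([-.071,0,-.0055])
    print(n,X.round(4),proj(a,X).round(1),proj(b,X).round(1))
for n,c,bx in(("scene",a,(240,150,330,230)),("top",b,(340,150,410,245))):
    H=cv2.cvtColor(c["img"],cv2.COLOR_RGB2HSV);m=cv2.inRange(H,(20,150,80),(35,255,255));v,u=np.nonzero(m[bx[1]:bx[3],bx[0]:bx[2]]);print(n,"yellow seen",u.mean()+bx[0],v.mean()+bx[1],len(u)) if len(u) else print(n,0)
```

```text
12.4 q [-0.61  0.05  2.04  0.35  0.86  0.51] pos [ 0.5499 -0.2478  0.1561] f [-0.7  0.3 -1.6] w 0.689 g 55.0
tcp [ 0.5421 -0.2519  0.1156] shift [-0.0434  0.0047  0.0705] turn [-0.0087  0.0068 -0.001 ]
mid [ 0.5467 -0.2487  0.1685] [279.9 166. ] [379.7 191. ]
yellow [ 0.5818 -0.2402  0.1922] [275.4 166.8] [377.5 176.7]
tongue [ 0.4724 -0.2669  0.1329] [288.1 161. ] [385.1 219.4]
slot [ 0.4565 -0.2728  0.0605] [290.4 174.8] [383.4 226.7]
scene yellow seen 274.6857142857143 167.65714285714284 35
top yellow seen 377.5 177.0 114
```

View pics/i1.png

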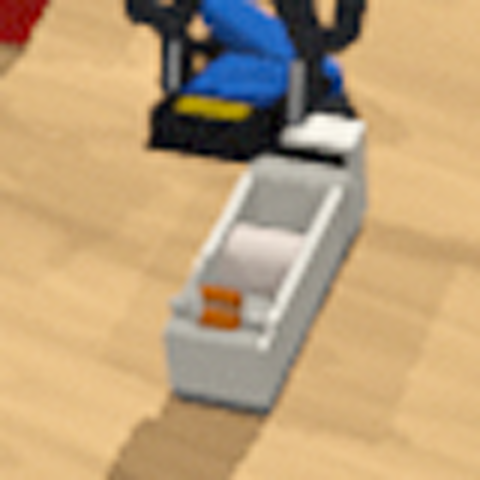

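The held cover matches the prediction to within about 1 px: yellow is at crop (215,107), and the printer's slot is near (320,158) with the catch at (222,307). I'll go to the pre-insert pose.

step_arm(series=[{"x": -0.043, "y": 0.005, "z": 0.035, "ax": -0.009, "ay": 0.007, "az": 0, "grip": 1}, {"x": -0.043, "y": 0.005, "z": 0.07, "ax": -0.009, "ay": 0.007, "az": 0, "grip": 1}, {"x": -0.043, "y": 0.005, "z": 0.07, "ax": -0.009, "ay": 0.007, "az": 0, "grip": 1}, {"x": -0.043, "y": 0.005, "z": 0.07, "ax": -0.009, "ay": 0.007, "az": 0, "grip": 1}, {"x": -0.043, "y": 0.005, "z": 0.07, "ax": -0.009, "ay": 0.007, "az": 0, "grip": 1}, {"x": -0.043, "y": 0.005, "z": 0.07, "ax": -0.009, "ay": 0.007, "az": 0, "grip": 1}])

```text
time: 13.1
tool_pos: [0.5447, -0.2542, 0.1198]
tcp_rot: [-3.035, -0.365, -0.543]
wrist_force: [-0.6, -0.1, -1.0]
width: 0.692
grip_force: 54.9
```

Run:
```python
import mv
from ins import *
go(20,-.072,back=.02,up=.002)
go(20,-.072,back=.0,up=.002)
```

```text
13.1 q [-0.63  0.08  2.08  0.38  0.78  0.46] pos [ 0.5447 -0.2542  0.1198] f [-0.6 -0.1 -1. ] w 0.692 g 54.9
tcp [ 0.5421 -0.2519  0.0876] shift [-0.026  -0.0059  0.0591] turn [ 0.01   -0.0088  0.0021]
tcp [ 0.5239 -0.2564  0.0807] shift [-0.066  -0.0059  0.0589] turn [ 0.01   -0.0088  0.0021]
```

step_arm(series=[{"x": -0.02, "y": -0.005, "z": 0.03, "ax": 0.008, "ay": -0.008, "az": 0, "grip": 1}, {"x": -0.026, "y": -0.006, "z": 0.059, "ax": 0.008, "ay": -0.008, "az": 0, "grip": 1}, {"x": -0.026, "y": -0.006, "z": 0.059, "ax": 0.008, "ay": -0.008, "az": 0, "grip": 1}, {"x": -0.026, "y": -0.006, "z": 0.059, "ax": 0.008, "ay": -0.008, "az": 0, "grip": 1}, {"x": -0.026, "y": -0.006, "z": 0.059, "ax": 0.008, "ay": -0.008, "az": 0, "grip": 1}, {"x": -0.026, "y": -0.006, "z": 0.059, "ax": 0.008, "ay": -0.008, "az": 0, "grip": 1}])

```text
time: 13.7
tool_pos: [0.5415, -0.2518, 0.0866]
tcp_rot: [-3.032, -0.364, -0.534]
wrist_force: [0.2, 0.5, -1.5]
width: 0.69
grip_force: 55.1
```

Run:
```python
import mv
from ins import *
for i in range(3):
    go(20,-.072,back=.0,up=.002);cam("top")
b=cam("top");H=cv2.cvtColor(b["img"],cv2.COLOR_RGB2HSV);m=cv2.inRange(H,(20,150,80),(35,255,255));v,u=np.nonzero(m[160:245,340:410]);print("yellow seen",u.mean()+340,v.mean()+160)
s=bot.read_state();R=Ro.from_rotvec(s["tcp_rot"]);print("pred",proj(b,np.array(s["tool_pos"])+R.apply((.042,0,-.022))))
```

```text
13.7 q [-0.63  0.12  2.11  0.4   0.73  0.42] pos [ 0.5415 -0.2518  0.0866] f [ 0.2  0.5 -1.5] w 0.69 g 55.1
tcp [ 0.5239 -0.2564  0.0807] shift [-0.0382  0.0005 -0.0014] turn [0.0002 0.0012 0.0002]
tcp [ 0.5239 -0.2564  0.0807] shift [-0.0383  0.0004 -0.0013] turn [0.0004 0.001  0.0004]
tcp [ 0.5239 -0.2564  0.0807] shift [-0.0383  0.0005 -0.0012] turn [0.0005 0.001  0.0004]
yellow seen 375.42424242424244 184.66666666666666
pred [375.46589421 184.55381156]
```

step_arm(series=[{"x": -0.01, "y": 0, "z": 0, "ax": 0, "ay": 0, "az": 0, "grip": 1}, {"x": -0.02, "y": 0, "z": 0, "ax": 0, "ay": 0, "az": 0, "grip": 1}, {"x": -0.03, "y": 0, "z": 0, "ax": 0, "ay": 0, "az": 0, "grip": 1}, {"x": -0.038, "y": 0, "z": -0.001, "ax": 0, "ay": 0, "az": 0, "grip": 1}, {"x": -0.038, "y": 0, "z": -0.001, "ax": 0, "ay": 0, "az": 0, "grip": 1}, {"x": -0.038, "y": 0, "z": -0.001, "ax": 0, "ay": 0, "az": 0, "grip": 1}])

```text
time: 14.5
tool_pos: [0.5234, -0.2559, 0.0801]
tcp_rot: [-3.032, -0.364, -0.532]
wrist_force: [-0.3, 0.6, -0.5]
width: 0.689
grip_force: 55.0
```

Run:
```python
import mv
from ins import *
go(20,-.072,up=.0)
go(14,-.0715,up=.0);go(9,-.071,up=.0)
a=cam("scene");b=cam("top")
A=np.hstack([cv2.resize(a["img"][155:225,250:320,::-1],(400,400),interpolation=cv2.INTER_CUBIC),cv2.resize(b["img"][165:245,340:420,::-1],(400,400),interpolation=cv2.INTER_CUBIC)]);cv2.imwrite("pics/i2.png",A)
s=bot.read_state();R=Ro.from_rotvec(s["tcp_rot"]);T=np.array(s["tool_pos"])+R.apply((-.084,0,-.0045))
print("tongue in slot",Ro.from_euler("z",YAW,degrees=True).inv().apply(T-SEAT)-[-.071,0,-.0055])
```

```text
14.5 q [-0.66  0.11  2.14  0.42  0.72  0.38] pos [ 0.5234 -0.2559  0.0801] f [-0.3  0.6 -0.5] w 0.689 g 55.0
tcp [ 0.5239 -0.2564  0.0787] shift [-0.0002  0.0011  0.0028] turn [-0.0008  0.0026 -0.0004]
tcp [ 0.5254 -0.256   0.0714] shift [-0.0024  0.0011  0.0178] turn [-0.0008 -0.1974 -0.0004]
tcp [ 0.5259 -0.2559  0.0651] shift [-0.0055  0.0011  0.0299] turn [-8.00e-04 -3.64e-01 -3.00e-04]
tongue in slot [-0.01138488  0.00055025 -0.00476934]
```

View pics/i2.png

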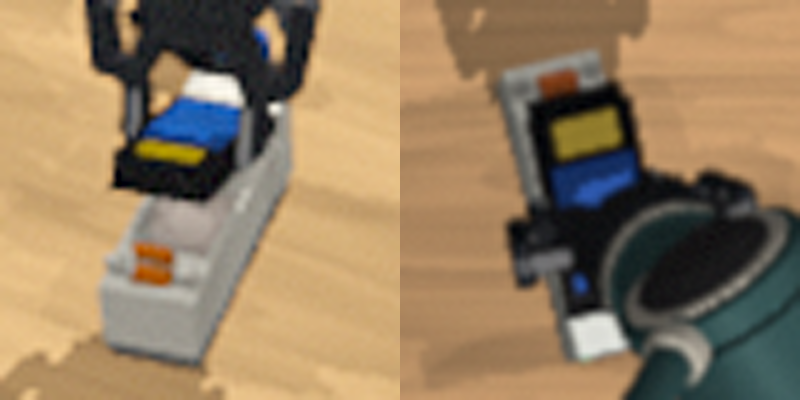

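The cover is aligned over the printer with its tongue about 11 mm into the slot, the tip under the hood at (600,335), and no contact force. I'll pivot it down to about 9°.

step_arm(series=[{"x": -0.0005, "y": 0.001, "z": 0.008, "ax": 0, "ay": -0.07, "az": 0, "grip": 1}, {"x": -0.002, "y": 0.001, "z": 0.017, "ax": 0, "ay": -0.2, "az": 0, "grip": 1}, {"x": -0.004, "y": 0.001, "z": 0.023, "ax": 0, "ay": -0.28, "az": 0, "grip": 1}, {"x": -0.0055, "y": 0.001, "z": 0.029, "ax": 0, "ay": -0.364, "az": 0, "grip": 1}, {"x": -0.0055, "y": 0.001, "z": 0.029, "ax": 0, "ay": -0.364, "az": 0, "grip": 1}, {"x": -0.0055, "y": 0.001, "z": 0.029, "ax": 0, "ay": -0.364, "az": 0, "grip": 1}, {"x": -0.0055, "y": 0.001, "z": 0.029, "ax": 0, "ay": -0.364, "az": 0, "grip": 1}])

```text
time: 15.3
tool_pos: [0.5256, -0.2556, 0.0654]
tcp_rot: [-3.09, -0.371, -0.244]
wrist_force: [-0.5, 0.3, -0.7]
width: 0.69
grip_force: 55.0
```

Run:
```python
import mv
from ins import *
go(9,-.0705);go(7,-.0705)
s=bot.read_state();R=Ro.from_rotvec(s["tcp_rot"]);T=np.array(s["tool_pos"])+R.apply((-.084,0,-.0045))
print("tongue in slot",Ro.from_euler("z",YAW,degrees=True).inv().apply(T-SEAT)-[-.071,0,-.0055])
```

```text
15.3 q [-0.56  0.19  2.04  0.16  0.81  0.67] pos [ 0.5256 -0.2556  0.0654] f [-0.5  0.3 -0.7] w 0.69 g 55.0
tcp [ 0.5254 -0.256   0.0651] shift [-0.0007  0.0007  0.0006] turn [-0.0016 -0.001  -0.0002]
tcp [ 0.5257 -0.2559  0.0626] shift [-0.0009  0.0007  0.0055] turn [-0.0016 -0.0677 -0.0002]
tongue in slot [-0.01244322  0.00034689 -0.00382692]
```

step_arm(series=[{"x": -0.001, "y": 0.0005, "z": 0.0055, "ax": 0, "ay": -0.068, "az": 0, "grip": 1}, {"x": -0.001, "y": 0.0005, "z": 0.0055, "ax": 0, "ay": -0.068, "az": 0, "grip": 1}, {"x": -0.001, "y": 0.0005, "z": 0.0055, "ax": 0, "ay": -0.068, "az": 0, "grip": 1}, {"x": -0.001, "y": 0.0005, "z": 0.0055, "ax": 0, "ay": -0.068, "az": 0, "grip": -1}, {"x": -0.001, "y": 0.0005, "z": 0.0055, "ax": 0, "ay": -0.068, "az": 0, "grip": -1}, {"x": -0.001, "y": 0.0005, "z": 0.0055, "ax": 0, "ay": -0.068, "az": 0, "grip": -1}, {"x": -0.001, "y": 0.0005, "z": 0.0055, "ax": 0, "ay": -0.068, "az": 0, "grip": -1}, {"x": -0.001, "y": 0.0005, "z": -0.05, "ax": 0, "ay": -0.068, "az": 0, "grip": -1}, {"x": -0.001, "y": 0.0005, "z": -0.13, "ax": 0, "ay": -0.068, "az": 0, "grip": -1}, {"x": -0.001, "y": 0.0005, "z": -0.2, "ax": 0, "ay": -0.068, "az": 0, "grip": -1}, {"x": -0.001, "y": 0.0005, "z": -0.2, "ax": 0, "ay": -0.068, "az": 0, "grip": 1}, {"x": -0.001, "y": 0.0005, "z": -0.2, "ax": 0, "ay": -0.068, "az": 0, "grip": 1}])

```text
time: 16.5
tool_pos: [0.5111, -0.2604, 0.1657]
tcp_rot: [-3.1, -0.373, -0.193]
wrist_force: [0.7, -0.5, -0.5]
width: 0.685
grip_force: 0.0
```

```bash
cat > look.py <<'E'
from ins import *
a=cam("scene");b=cam("top");P={}
for n,c,bx in(("s",a,(245,160,320,230)),("t",b,(340,160,420,245))):
    H=cv2.cvtColor(c["img"],cv2.COLOR_RGB2HSV);m=cv2.inRange(H,(20,130,80),(35,255,255));v,u=np.nonzero(m[bx[1]:bx[3],bx[0]:bx[2]])
    print(n,len(u));P[n]=(u.mean()+bx[0],v.mean()+bx[1])
    m=cv2.inRange(H,(3,150,110),(17,255,255));v,u=np.nonzero(m[bx[1]:bx[3],bx[0]:bx[2]])
    if len(u):print("orange",u.mean()+bx[0],v.mean()+bx[1],len(u))
X,e=tri(a,P["s"],b,P["t"]);print("yellow xyz",X.round(4),e,"in seat frame",Ro.from_euler("z",YAW,degrees=True).inv().apply(X-SEAT).round(4),"home: .042 0 .010", "top-on-z",onz(b,*P["t"],X[2]).round(4))
E
python3 - <<'E'
import mv,look
from ins import *
p=SEAT+Ro.from_euler("z",YAW,degrees=True).apply([.042,0,0]);p[2]=.11
move(p,fl(YAW))
E
```

```text
16.5 q [-0.57  0.07  1.96  0.1   1.03  0.71] pos [ 0.5111 -0.2604  0.1657] f [ 0.7 -0.5 -0.5] w 0.685 g 0.0
s 58
orange 276.4390243902439 200.5121951219512 41
t 114
orange 371.0869565217391 181.1304347826087 23
yellow xyz [ 0.5644 -0.2481  0.0831] 0.0019226015105876751 in seat frame [ 0.0396 -0.0016  0.0171] home: .042 0 .010 top-on-z [ 0.5639 -0.2473  0.0831]
shift [0.1028 0.0013 0.1192] turn [-3.700e-03 -2.298e-01  2.000e-04]
```

step_arm(series=[{"x": 0.1, "y": 0.001, "z": 0, "ax": -0.004, "ay": -0.23, "az": 0, "grip": 1}, {"x": 0.1, "y": 0.001, "z": 0.06, "ax": -0.004, "ay": -0.23, "az": 0, "grip": 1}, {"x": 0.1, "y": 0.001, "z": 0.119, "ax": -0.004, "ay": -0.23, "az": 0, "grip": 1}, {"x": 0.1, "y": 0.001, "z": 0.119, "ax": -0.004, "ay": -0.23, "az": 0, "grip": 1}, {"x": 0.1, "y": 0.001, "z": 0.119, "ax": -0.004, "ay": -0.23, "az": 0, "grip": 1}, {"x": 0.1, "y": 0.001, "z": 0.119, "ax": -0.004, "ay": -0.23, "az": 0, "grip": 1}])

```text
time: 17.2
tool_pos: [0.5659, -0.2473, 0.1121]
tcp_rot: [3.117, 0.374, 0.003]
wrist_force: [0.6, -0.2, -0.4]
width: 0.001
grip_force: 0.0
```

Run:
```python
import mv
from ins import *
p=SEAT+Ro.from_euler("z",YAW,degrees=True).apply([.040,0,0]);p[2]=.09
move(p,fl(YAW))
```

```text
17.2 q [-0.45  0.25  1.85 -0.    1.04  0.88] pos [ 0.5659 -0.2473  0.1121] f [ 0.6 -0.2 -0.4] w 0.001 g 0.0
shift [-0.0027 -0.0023  0.0442] turn [ 0.0043 -0.0037 -0.0007]
```

step_arm(series=[{"x": -0.003, "y": -0.002, "z": 0.03, "ax": 0, "ay": 0, "az": 0, "grip": 1}, {"x": -0.003, "y": -0.002, "z": 0.04, "ax": 0, "ay": 0, "az": 0, "grip": 1}, {"x": -0.003, "y": -0.002, "z": 0.048, "ax": 0, "ay": 0, "az": 0, "grip": 1}, {"x": -0.003, "y": -0.002, "z": 0.056, "ax": 0, "ay": 0, "az": 0, "grip": 1}, {"x": -0.003, "y": -0.002, "z": 0.062, "ax": 0, "ay": 0, "az": 0, "grip": 1}, {"x": -0.003, "y": -0.002, "z": 0.066, "ax": 0, "ay": 0, "az": 0, "grip": 1}, {"x": -0.003, "y": -0.002, "z": 0.066, "ax": 0, "ay": 0, "az": 0, "grip": 1}])

```text
time: 17.9
tool_pos: [0.5643, -0.2464, 0.0783]
tcp_rot: [3.117, 0.374, 0.003]
wrist_force: [0.2, 0.2, 0.6]
width: 0.002
grip_force: 0.0
```

step_arm(series=[{"x": 0, "y": 0, "z": 0.003, "ax": 0, "ay": 0, "az": 0, "grip": 1}, {"x": 0, "y": 0, "z": 0.006, "ax": 0, "ay": 0, "az": 0, "grip": 1}, {"x": 0, "y": 0, "z": 0.008, "ax": 0, "ay": 0, "az": 0, "grip": 1}, {"x": 0, "y": 0, "z": 0.008, "ax": 0, "ay": 0, "az": 0, "grip": 1}])

```text
time: 18.3
tool_pos: [0.564, -0.2463, 0.076]
tcp_rot: [3.118, 0.375, 0.001]
wrist_force: [-4.0, 2.7, 10.8]
width: -0.0
grip_force: 5.8
```

step_arm(series=[{"x": 0, "y": 0, "z": 0.003, "ax": 0, "ay": 0, "az": 0, "grip": 1}, {"x": 0, "y": 0, "z": 0.003, "ax": 0, "ay": 0, "az": 0, "grip": 1}, {"x": 0, "y": 0, "z": 0.003, "ax": 0, "ay": 0, "az": 0, "grip": 1}])

```text
time: 18.6
tool_pos: [0.564, -0.2463, 0.076]
tcp_rot: [3.118, 0.375, 0.002]
wrist_force: [-8.2, 3.0, 18.9]
width: 0.0
grip_force: 9.6
```

step_arm(series=[{"x": 0, "y": 0, "z": -0.05, "ax": 0, "ay": 0, "az": 0, "grip": 1}, {"x": -0.06, "y": 0, "z": -0.15, "ax": 0, "ay": 0, "az": 0, "grip": 1}, {"x": -0.2, "y": 0, "z": -0.25, "ax": 0, "ay": 0, "az": 0, "grip": 1}, {"x": -0.2, "y": -0.2, "z": -0.3, "ax": 0, "ay": 0, "az": 0, "grip": 1}, {"x": -0.2, "y": -0.3, "z": -0.3, "ax": 0, "ay": 0, "az": 0, "grip": 1}, {"x": -0.2, "y": -0.3, "z": -0.3, "ax": 0, "ay": 0, "az": 0, "grip": 1}, {"x": -0.2, "y": -0.3, "z": -0.3, "ax": 0, "ay": 0, "az": 0, "grip": 1}])

```text
time: 19.3
tool_pos: [0.4296, -0.1213, 0.2235]
tcp_rot: [3.118, 0.377, 0.004]
wrist_force: [-0.8, -0.9, -0.8]
width: -0.001
grip_force: 0.0
```

Run:
```python
import mv,look
from look import a,b
import numpy as np,cv2
A=np.hstack([cv2.resize(a["img"][155:225,250:320,::-1],(400,400),interpolation=cv2.INTER_CUBIC),cv2.resize(b["img"][165:245,340:420,::-1],(400,400),interpolation=cv2.INTER_CUBIC)]);cv2.imwrite("pics/f.png",A)
```

```text
19.3 q [-0.33 -0.18  2.08  0.    1.24  1.  ] pos [ 0.4296 -0.1213  0.2235] f [-0.8 -0.9 -0.8] w -0.001 g 0.0
s 64
orange 276.2439024390244 200.29268292682926 41
t 109
orange 371.19354838709677 181.6451612903226 31
yellow xyz [ 0.5662 -0.2483  0.0732] 0.001717189943529382 in seat frame [ 0.0413 -0.0022  0.0072] home: .042 0 .010 top-on-z [ 0.5658 -0.2475  0.0732]
```

View pics/f.png

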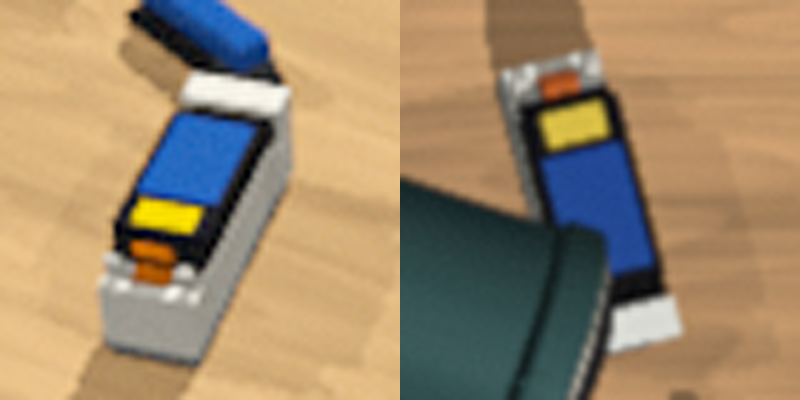

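The cover sits flat on the printer with its tongue under the hood. The catch, at (152,255) and (560,83), is back at its rest pixels over the rear ledge. The finger stopped at z = 0.076 m, which is the home height.

```bash
python3 -c "
from workcell import bot
print(bot.finish_job())"
```

```text
the job is handed in; nothing more can be done
None
```

The job is handed in at about 19 s of the 64 s allowed: the last pictures show the cover flat and home on the white printer with the catch snapped over its rear ledge; no score came back.

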